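# Hang the tool holder on the pegboard pins

## Task

Hang the wooden tool holder on the two pins of the pegboard stand, one pin through each of its holes and its orange strip facing out, with the pins right through the block but the block still about 3 cm short of the panel, and let go of it there. Then push it from the front, without taking hold of its grip again, until its back is flush against the panel, and leave it hanging there. Do not disturb the spray can, jar, tape measure, green tape roll or side cutters.

Things in the scene. Friction and masses are not known exactly. Their poses are not given: they have to be found in the camera images.
- holder: Tool holder: loose light wood block 50 x 160 x 60 mm (x, y, z), 0.25 to 0.5 kg, on the table. Origin: centre of its underside, z up; its front (orange strip) faces -x. Two 14 mm holes run through it along x at y = +50 and -50 mm, z = 38 mm. On top in the middle a black grip fin, 36 mm along x, 12 mm thick in y, from z = 60 to 100 mm: grip it across y. The dark discs on top are flat.
- holder_front (a point): Middle of the holder's front face, at (-25, 0, 38) mm in its frame. This face, between the holes, is where to push it.
- holder_back (a point): Middle of the holder's back face, at (25, 0, 38) mm in its frame.
- rack: Pegboard stand, fixed: grey panel with black dots in a dark frame, 182 mm wide (y), 309 mm high, frame uprights 2 mm proud at y = +-86 mm; foot plate 10 mm thick, 75 mm out in front. Origin: at table height, middle of the panel's front face; -x points out of the front, z up. Taller than the fin of a hung holder, so a gripper's body holding the fin may meet the panel before the holder is home.
- pin_left_tip (a point): Tip of the left pin, (-100, 50, 160) mm in the rack's frame. Both pins: steel, level, along the rack's -x, 100 mm long from the panel, 10 mm diameter, last 7 mm tapered to 4 mm. The holder stays where it is left on them and slides when pushed with a few N; hung, its origin is about 120 mm above the table.
- pin_right_tip (a point): Tip of the right pin, like the left one: (-100, -50, 160) mm in the rack's frame.
- spray_can: Blue spray can with red cap, 53 mm diameter, 194 mm tall, standing loose. Origin: centre of its underside.
- jar: White screw jar with blue cap, 53 mm diameter, 72 mm tall, loose. Origin: centre of its underside.
- measure: Yellow and black tape measure, 36 x 74 x 62 mm, standing loose. Origin: centre of its underside.
- green_tape: Roll of green tape lying flat beside the holder, 64 mm diameter, 19 mm high, loose. Origin: centre of its underside.
- cutters: Red-handled side cutters lying beside the holder, 60 x 119 x 21 mm, loose. Origin: centre of their underside.
Mind the look-alikes: they are no part of the job. Of the things shaped like the holder, the wood one is meant.

How it is judged:
On the way, in this order (a step that is already met when the one before it is completed fails the run):
1. the holder hangs on both pins, let go, pins right through, its back 15 to 50 mm short of the panel (x of holder_back in the frame of rack below -0.015 m and x of holder_front in the frame of rack below -0.04 m and x of each of pin_left_tip, pin_right_tip in the frame of holder below -0.025 m and y of pin_left_tip in the frame of holder between 0.043 and 0.057 m and z of pin_left_tip in the frame of holder between 0.028 and 0.048 m and y of pin_right_tip in the frame of holder between -0.057 and -0.043 m and z of pin_right_tip in the frame of holder between 0.028 and 0.048 m and contact force between the fingers and holder below 0.3 N and linear speed of holder below 0.02 m/s), for 0.3 s.
2. the holder is pushed home against the panel from in front of it, not by its grip fin (x of holder_back in the frame of rack between -0.005 and 0.004 m and x of holder_front in the frame of rack below -0.04 m and x of each of pin_left_tip, pin_right_tip in the frame of holder below -0.06 m and y of pin_left_tip in the frame of holder between 0.043 and 0.057 m and z of pin_left_tip in the frame of holder between 0.028 and 0.048 m and y of pin_right_tip in the frame of holder between -0.057 and -0.043 m and z of pin_right_tip in the frame of holder between 0.028 and 0.048 m and x of the grasp point in the frame of holder below -0.025 m), for 0.1 s.
At the end, for the whole second after the job is handed in: The holder hangs at rest on both pins (each pin within 7 mm of its hole's axis sideways and 10 mm in height, and at least 35 mm out of the front face), orange strip outwards, its back within 5 mm of the panel, touched by nothing of the robot (x of holder_back in the frame of rack between -0.005 and 0.004 m and x of holder_front in the frame of rack below -0.04 m and x of each of pin_left_tip, pin_right_tip in the frame of holder below -0.06 m and y of pin_left_tip in the frame of holder between 0.043 and 0.057 m and z of pin_left_tip in the frame of holder between 0.028 and 0.048 m and y of pin_right_tip in the frame of holder between -0.057 and -0.043 m and z of pin_right_tip in the frame of holder between 0.028 and 0.048 m and contact force between the fingers and holder below 0.3 N and linear speed of holder below 0.02 m/s).
It fails at once if a bystander (spray can, jar, tape measure, green tape or cutters) is shifted by more than 30 mm (distance of any of spray_can, jar, measure, green_tape, cutters from where it was at the start of the episode above 0.03 m).
It fails at once if the spray can or the jar is tipped over (angle between any of spray_can, jar's own z axis and vertical above 0.5 rad).
It also fails if it takes over 53 s, if anything falls off the work surface, if the arm or the gripper's body presses on something with over 40 N, if the wrist force passes 120 N, or if a joint passes its speed limit or range.

## Robot

A 7-joint arm with a two-finger parallel gripper is mounted at the origin on a cart in front of the work surface, level with it; the furniture and walls round the work are solid. World frame = base frame: x ahead of the robot, y to its left, z up, the work surface at z = 0. Lengths are in m, angles in rad, forces in N, time in s.
With the tool pointing down it reaches from about 0.4 to 0.875 m from the base axis. Payload 4.4 kg.
Tool frame: the origin (TCP) lies midway between the tips of the shut fingers; the grasp point (between the pads) lies 19 mm behind it; z points along the fingers, y is the line along which they close (so a half turn about z gives the same grasp; the last joint's range is limited). The gripper opens to 85 mm and grips with 20 to 120 N. Pads are 22 mm wide; open, the fingers measure 114 mm over their backs; the gripper's body (76 mm by 85 mm) begins 54 mm behind the grasp point. The pads swing forward as they close: fully open they stand 13 mm farther back than shut.
Start: joints at [-1.21, 0.628, 0.038, 1.517, -0.027, 0.996, -0.02], TCP at [0.269, 0.592, 0.231] pointing down, gripper open.
Joint ranges: [-3.06, 3.06], [-0.37, 2.12], [-1.25, 1.32], [0.18, 2.47], [-1.1, 4.24], [0.23, 1.98], [-2.94, 2.94]. Speed limits (rad/s): [2.57, 2.57, 3.14, 3.14, 3.14, 3.14, 3.14].

## Interface

Orientations are given as a 3x3 rotation matrix whose columns are the frame's x, y, z axes.
In Python, from workcell import robot gives the robot as it stands. The module is installed in compiled form; this text tells all that it offers.
- The arm moves only by the tool send_rows, never from a script. Its argument "targets" is one flat list of numbers, 5 for each row, row after row: the shift along the world's x, y, z in units of 25 mm (1.0 is 25 mm), then the turn about the world's z in units of 8 degrees (1.0 is 8 degrees), then the closure, from 0 (fully open) to 1 (shut). A call has 1 to 20 rows; each row shifts and turns the commanded pose from where the row before left it; what a row does not reach is not made up. A row lasts 1/8 s, in which the tool goes at most 62.5 mm and 10.7 degrees, less where a joint would pass 70% of its speed; a pose out of reach is approached as far as the arm can. A call is refused whole if a number of a shift passes 1 or a number of a turn 1, either way. A call with a gripper value outside its range is refused whole. The fingers move at their own pace and stop on an object; "force" is the grip in N (left out, the last holds). Time passes only in rows, so rows that do not move let the fingers close. It gives the time, the measured TCP pose, the force, the opening and the grip force at its end, in the units of the state.
- robot.get_state(): the state, without advancing time (a new reading comes with each control period).
- robot.capture(name): name is "side" or "top"; returns the picture (400x640x3 uint8, blue, green, red); there is no depth.
- robot.get_calibration(name): a dict with "vfov" (degrees; the focal length in pixels is half the picture's height over the tangent of half this angle, whatever the lens; pixels are square), "cx", "cy" (the principal point, pixels), "T" (4x4, takes a point from camera to world coordinates). Camera axes: x right, y down, z forward; pixel columns grow to the right and rows downward; lengths in m; the calibration is good to about 2 mm. A picture is of the moment at which its call begins. get_calibration takes no time and is no camera call.
- robot.sign_off(): hands the job in; it is judged then, once.
The state is a dict: "t": time; "qpos": joint angles; "qvel": joint speeds; "joint_torque": joint torques, N m; "tcp_pos": TCP position; "tool_rot": TCP orientation; "force": force on the tool from outside, world axes, zero at the start; "wrist_torque": the same for the moment, N m; "finger_gap": finger opening in m; "gripper_force": force on a finger pad.
Only numpy, scipy, OpenCV 4.12 (cv2) and the standard library are available. Lean on these libraries where they do the work, as an engineer would, in place of code of your own. Each camera call takes 0.05 s, during which the arm holds its last target. There are 200 camera calls.

## Working session

There is one attempt and no reset: what is moved stays moved. The work goes in short steps, Python scripts to look and compute and a tool call to move; the robot and the scene stay as the last step left them, time stands still between calls to the robot, and variables do not carry over. Pictures are saved under pics/ and viewed, at most 10 in all, crops included, and the job is handed in when it is done.

Besides the shell and the picture viewer there is one more tool, called as name(argument=value, ...) on one line, values as JSON. send_rows: Moves the arm, as the interface text tells. Its arguments: {"type":"object","properties":{"targets":{"type":"array","items":{"type":"number"}},"force":{"type":"number"}},"required":["targets"]}

```bash
mkdir -p pics
python3 - <<'E'
from workcell import robot
import cv2,numpy as np
np.set_printoptions(precision=4,suppress=True)
for n in("side","top"):
    cv2.imwrite(f"pics/{n}0.png",robot.capture(n)); c=robot.get_calibration(n); print(n,c)
s=robot.get_state();print(s['tcp_pos'],s['tool_rot'],s['t'])
E
```

```text
side {'vfov': 53.72139502022889, 'cx': 324.3647111138537, 'cy': 202.35938635666653, 'T': array([[-0.9981,  0.0204, -0.0584,  0.5192],
       [ 0.0585,  0.614 , -0.7871,  1.1579],
       [ 0.0198, -0.789 , -0.614 ,  0.7971],
       [ 0.    ,  0.    ,  0.    ,  1.    ]])}
top {'vfov': 57.553524134081535, 'cx': 317.6808664877698, 'cy': 200.50312031659652, 'T': array([[ 0.0085, -0.9908,  0.135 ,  0.3533],
       [-1.    , -0.0079,  0.0047,  0.2696],
       [-0.0036, -0.1351, -0.9908,  0.9684],
       [ 0.    ,  0.    ,  0.    ,  1.    ]])}
[0.2688 0.5912 0.2305] [[-0.9103  0.414  -0.0007]
 [ 0.414   0.9103 -0.0016]
 [-0.     -0.0017 -1.    ]] 0.1
```

View pics/side0.png

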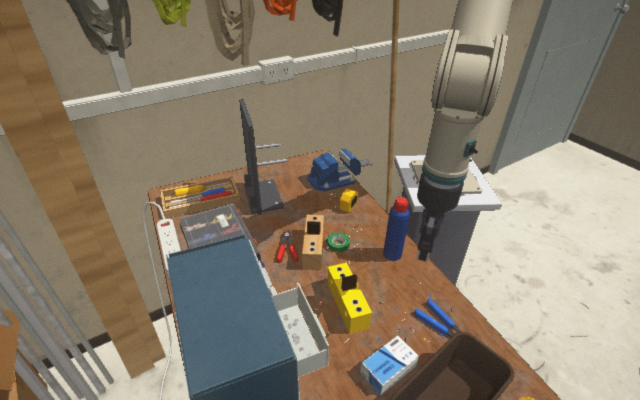

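View pics/top0.png

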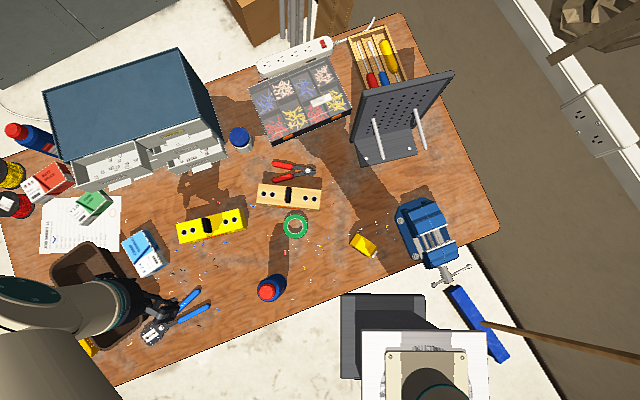

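The side view shows the wood holder at about (313,240), its fin on the far side, and the rack at (255,160). In the top view the holder is at (289,195) with the cutters above it and the green tape below. The rack is at (400,115), with its pins pointing down and slightly right in the image, about (375..383,120..160) and (415..425,108..150).

Run:
```python
import cv2,numpy as np
t=cv2.imread('pics/top0.png');s=cv2.imread('pics/side0.png')
a=cv2.resize(t[150:250,240:340],(400,400),interpolation=cv2.INTER_CUBIC)
b=cv2.resize(t[65:175,345:460],(418,400),interpolation=cv2.INTER_CUBIC)[:,:400]
cv2.imwrite('pics/crop_top.png',np.hstack([a,b]))
a=cv2.resize(s[200:280,265:365],(400,320),interpolation=cv2.INTER_CUBIC)
b=cv2.resize(s[90:220,220:320],(400,520),interpolation=cv2.INTER_CUBIC)
a=cv2.copyMakeBorder(a,0,200,0,0,cv2.BORDER_CONSTANT)
cv2.imwrite('pics/crop_side.png',np.hstack([a,b]))
```

```text
(no output)
```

View pics/crop_top.png

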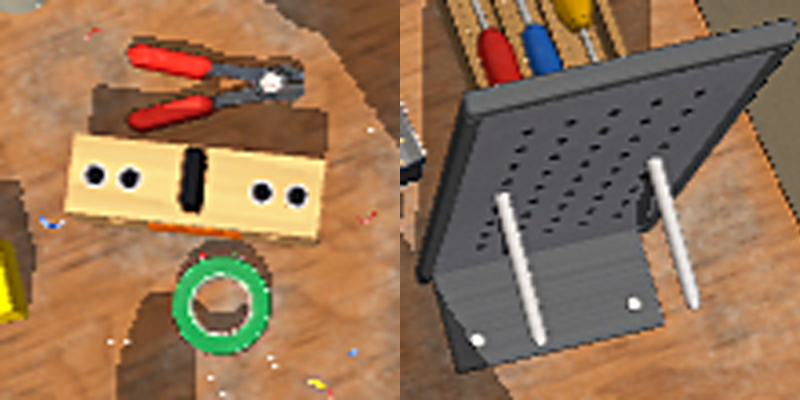

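View pics/crop_side.png

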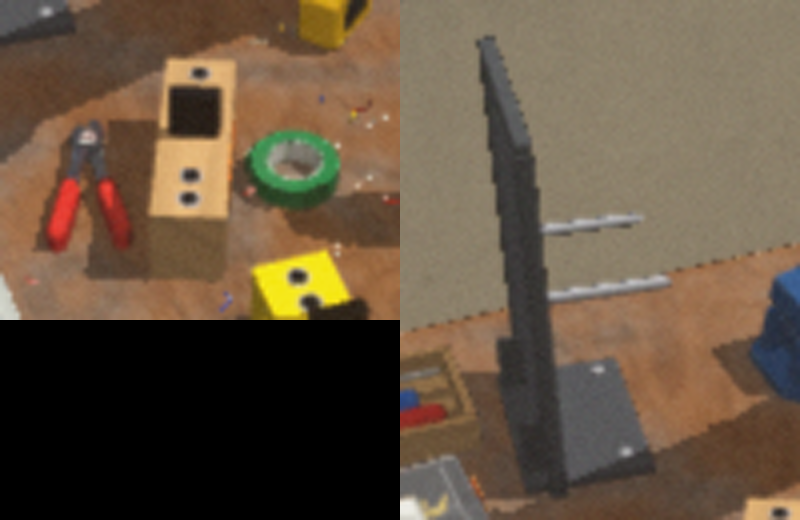

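The top crop shows the holder's disc centres at (95,175) and (297,196), with the fin centre between them and the orange strip facing the tape. The pin tips are at about (541,343) and (695,304). The side crop has the pin tips at (668,281) for left/near and (641,217) for right/far.

```bash
cat > h.py <<'E'
import numpy as np,cv2
from workcell import robot
np.set_printoptions(precision=4,suppress=True)
def ray(n,p):
    c=robot.get_calibration(n);f=200/np.tan(np.radians(c['vfov']/2))
    d=c['T'][:3,:3]@np.array([(p[0]-c['cx'])/f,(p[1]-c['cy'])/f,1]);return c['T'][:3,3],d/np.linalg.norm(d)
def onz(n,p,z):
    o,d=ray(n,p);return o+d*(z-o[2])/d[2]
def tri(pt,ps):
    (o,d),(q,e)=ray('top',pt),ray('side',ps)
    k=np.linalg.lstsq(np.c_[d,-e],q-o,rcond=None)[0]
    a,b=o+d*k[0],q+e*k[1];return (a+b)/2,np.linalg.norm(a-b)
def proj(n,P):
    c=robot.get_calibration(n);f=200/np.tan(np.radians(c['vfov']/2))
    q=c['T'][:3,:3].T@(np.asarray(P)-c['T'][:3,3]);return q[:2]/q[2]*f+[c['cx'],c['cy']]
E
python3 - <<'E'
from h import *
t=lambda x,y:((x+.5)/4+240-.5,(y+.5)/4+150-.5)
r=lambda x,y:((x-400+.5)/3.635+345-.5,(y+.5)/3.636+65-.5)
sd=lambda x,y:((x-400+.5)/4+220-.5,(y+.5)/4+90-.5)
img=cv2.imread('pics/top0.png');H=cv2.cvtColor(img,cv2.COLOR_BGR2HSV)
D=[onz('top',t(*p),.06) for p in((95,175),(129,179),(262,192),(297,196))]
for d in D:print('disc',d)
C=np.mean(D,0);print('centre',C,'yaw',np.degrees(np.arctan2(*( (D[0]-D[3])[[0,1]]*[-1,1]))), np.linalg.norm(D[0]-D[3]))
K=[onz('top',t(*p),.06) for p in((78,134),(66,211),(318,241),(328,156))];print('corners',np.array(K),np.mean(K,0),np.linalg.norm(np.diff(K,axis=0),axis=1))
for nm,a,b in(('L',(541,343),(668,281)),('R',(695,304),(641,217))):
    print(nm,tri(r(*a),sd(*b)),onz('top',r(*a),.16),onz('side',sd(*b),.16))
B=[onz('top',r(*p),.16) for p in((502,197),(655,160))]
A=[onz('top',r(*p),.16) for p in((541,343),(695,304))]
print(np.array(B),np.linalg.norm(A[0]-A[1]),[np.linalg.norm(a-b) for a,b in zip(A,B)])
for v in(A[0]-A[1],B[0]-B[1]):print(np.degrees(np.arctan2(-v[0],v[1])))
for a,b in zip(A,B):v=b-a;print(np.degrees(np.arctan2(v[1],v[0])))
E
```

```text
disc [0.4942 0.4113 0.06  ]
disc [0.4918 0.3897 0.06  ]
disc [0.4842 0.3057 0.06  ]
disc [0.4818 0.2836 0.06  ]
centre [0.488  0.3476 0.06  ] yaw -5.535318079695986 0.12828409283724707
corners [[0.5204 0.4228 0.06  ]
 [0.4711 0.4289 0.06  ]
 [0.4534 0.2701 0.06  ]
 [0.5075 0.2642 0.06  ]] [0.4881 0.3465 0.06  ] [0.0497 0.1597 0.0544]
L (array([0.5609, 0.1243, 0.1578]), np.float64(0.0006007624064749067)) [0.56   0.1248 0.16  ] [0.561  0.1276 0.16  ]
R (array([0.5852, 0.0277, 0.1593]), np.float64(0.001583203747221001)) [0.5858 0.0277 0.16  ] [0.5844 0.0294 0.16  ]
[[0.6549 0.148  0.16  ]
 [0.6802 0.0502 0.16  ]] 0.10042112796887476 [np.float64(0.09772135563392177), np.float64(0.09697887248970465)]
14.908846075220833
14.479927138426811
13.76708651645243
13.41247192640229
```

Measured holder: centre (0.488, 0.347), yaw −5.5°, block size 50×160 as given. Rack yaw is about +14°. The pin tips triangulate to z ≈ 0.159 and 100 mm apart, which matches. I'm moving above the holder now.

send_rows(targets=[0.877, -0.974, 0, 0.238, 0, 0.877, -0.974, 0, 0.238, 0, 0.877, -0.974, 0, 0.238, 0, 0.877, -0.974, 0, 0.238, 0, 0.877, -0.974, 0, 0.238, 0, 0.877, -0.974, 0, 0.238, 0, 0.877, -0.974, 0, 0.238, 0, 0.877, -0.974, 0, 0.238, 0, 0.877, -0.974, 0, 0.238, 0, 0.877, -0.974, 0, 0.238, 0, 0, 0, -0.8, 0, 0, 0, 0, -0.8, 0, 0, 0, 0, -0.8, 0, 0, 0, 0, 0, 0, 0, 0, 0, 0, 0, 0, 0, 0, 0, 0, 0], force=60)

```text
t: 2.1
tcp_pos: [0.4888, 0.3487, 0.1723]
tool_rot: [[-0.996, 0.094, 0.001], [0.094, 0.996, 0.001], [-0.001, 0.001, -1.0]]
force: [-0.0, 0.2, 0.6]
finger_gap: 0.0849
gripper_force: 0.0
```

Run:
```python
from h import *
s=robot.get_state();print(s['t'],s['tcp_pos'],s['tool_rot'],s['force'],s['finger_gap'],s['qpos'])
```

```text
2.1 [0.4888 0.3487 0.1723] [[-0.9955  0.0943  0.0013]
 [ 0.0943  0.9955  0.001 ]
 [-0.0012  0.0012 -1.    ]] [-0.0321  0.2063  0.5764] 0.08493881787788075 [-0.635   0.6239 -0.0497  1.7227  0.0407  0.7943  0.7725]
```

send_rows(targets=[0, 0, -0.7, 0, 0, 0, 0, -0.7, 0, 0, 0, 0, -0.7, 0, 0, 0, 0, -0.7, 0, 0, 0, 0, -0.7, 0, 0, 0, 0, -0.63, 0, 0, 0, 0, 0, 0, 0, 0, 0, 0, 0, 1, 0, 0, 0, 0, 1, 0, 0, 0, 0, 1, 0, 0, 0, 0, 1, 0, 0, 0, 0, 1, 0, 0, 0, 0, 1, 0, 0, 0, 0, 1])

```text
t: 3.85
tcp_pos: [0.4887, 0.3481, 0.0685]
tool_rot: [[-0.996, 0.095, 0.001], [0.095, 0.996, 0.0], [-0.001, 0.0, -1.0]]
force: [0.6, -1.6, 4.9]
finger_gap: 0.0115
gripper_force: 59.7
```

send_rows(targets=[0, 0, 0.5, 0, 1, 0, 0, 0.8, 0, 1, 0, 0, 0.9, 0, 1, 0, 0, 0.9, 0, 1, 0, 0, 0.9, 0, 1, 0, 0, 0.9, 0, 1, 0, -0.56, 0, 0.3, 1, 0, -1, 0, 0.4, 1, 0, -1, 0, 0.4, 1, 0, -1, 0, 0.4, 1, 0, -1, 0, 0.4, 1, 0, -1, 0, 0.3, 1, 0, -1, 0, 0.23, 1, 0, -1, 0, 0, 1, 0.2, -1, 0, 0, 1, 0.2, -1, 0, 0, 1, 0.2, -1, 0, 0, 1, 0.06, -1, 0, 0, 1, 0, 0, 0, 0, 1, 0, 0, 0, 0, 1])

```text
t: 6.35
tcp_pos: [0.5044, 0.06, 0.1905]
tool_rot: [[-0.97, -0.243, -0.001], [-0.243, 0.97, 0.001], [0.0, 0.001, -1.0]]
force: [0.8, 0.3, -5.2]
finger_gap: 0.0112
gripper_force: 59.0
```

send_rows(targets=[0, 0, 0, 0, 1, 0, 0, 0, 0, 1, 0, 0, 0, 0, 1])

```text
t: 6.72
tcp_pos: [0.5047, 0.0597, 0.1906]
tool_rot: [[-0.97, -0.243, -0.0], [-0.243, 0.97, 0.0], [0.0, 0.0, -1.0]]
force: [-0.1, 0.9, -4.1]
finger_gap: 0.0113
gripper_force: 59.0
```

Run:
```python
from h import *
s=robot.get_state();print(s['t'],s['tcp_pos'],s['tool_rot'],s['force'],s['finger_gap'],s['qpos'])
t=robot.capture('top');d=robot.capture('side');cv2.imwrite('pics/top1.png',t);cv2.imwrite('pics/side1.png',d)
u,v=proj('top',[.58,.08,.18]).astype(int);print(u,v)
u0,v0=u-65,v-50
a=cv2.resize(t[v0:v0+120,u0:u0+100],(400,480),interpolation=cv2.INTER_CUBIC)
x,y=proj('side',[.57,.08,.17]).astype(int);x0,y0=x-50,y-60;print(u0,v0,x0,y0)
b=cv2.resize(d[y0:y0+120,x0:x0+100],(400,480),interpolation=cv2.INTER_CUBIC)
cv2.imwrite('pics/c1.png',np.hstack([a,b]))
```

```text
6.725 [0.5047 0.0597 0.1906] [[-0.97   -0.2431 -0.0001]
 [-0.2431  0.97    0.0001]
 [ 0.0001  0.0001 -1.    ]] [-0.134   0.8848 -4.1303] 0.011257223979019697 [-0.0601  0.4864 -0.1614  1.9497  0.1148  0.7142  1.5265]
404 148
339 98 233 89
```

View pics/c1.png

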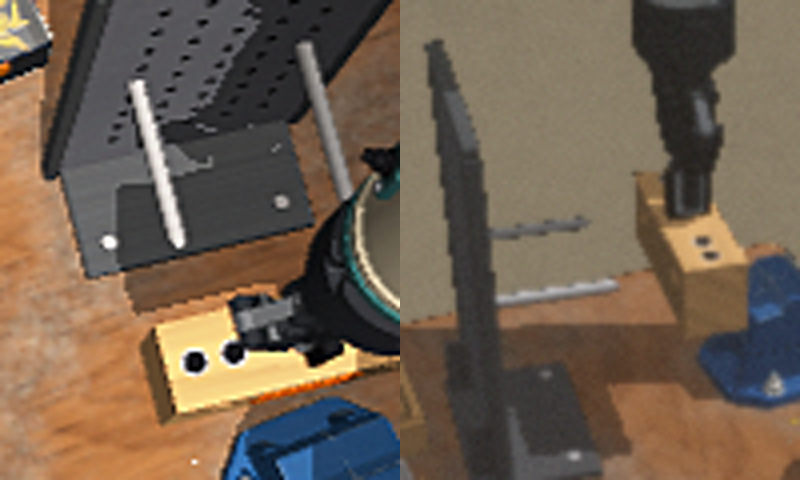

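The top crop shows the left discs at (195,362) and (233,352), with the left pin tip at (179,243). The side crop shows the discs at (711,255) and (703,241). The left pin tip is at (617,285) and the right one at (588,220).

Run:
```python
from h import *
T=lambda x,y:((x+.5)/4+339-.5,(y+.5)/4+98-.5)
S=lambda x,y:((x-400+.5)/4+233-.5,(y+.5)/4+89-.5)
tl,e0=tri(T(179,242),S(617,285)); do,e1=tri(T(195,362),S(711,255)); di,e2=tri(T(233,352),S(703,241))
print(tl,e0,do,e1,di,e2)
a=np.radians(14.07); X=np.array([np.cos(a),np.sin(a)]);Y=np.array([-X[1],X[0]])
s=robot.get_state()['tcp_pos'][:2]
for n,p in(('tip',tl),('disc o',do),('disc i',di),('tipplane',onz('top',T(179,242),.16)),('discplane',onz('top',T(195,362),.182)),('disciplane',onz('top',T(233,352),.182))):
    q=p[:2]-s;print(n,p,'rel tcp in tool:',q@X,q@Y)
m=np.array([.573,.0762])-s;print('tipmid',m@X,m@Y)
for b in(onz('top',T(138,86),.16),onz('top',T(304,47),.16)):q=b[:2]-s;print('base',b,q@X,q@Y)
```

```text
[0.5613 0.1248 0.1586] 0.002005527939249161 [0.4889 0.121  0.1814] 0.0005237955562452845 [0.4945 0.1002 0.1815] 0.0007252597172480004
tip [0.5613 0.1248 0.1586] rel tcp in tool: 0.0707230440326719 0.04965346771244143
disc o [0.4889 0.121  0.1814] rel tcp in tool: -0.0004505674041680851 0.06364425594485522
disc i [0.4945 0.1002 0.1815] rel tcp in tool: -9.301540460929063e-05 0.04205480731408902
tipplane [0.562  0.1248 0.16  ] rel tcp in tool: 0.07137834627810544 0.04957202657558623
discplane [0.489  0.1211 0.182 ] rel tcp in tool: -0.00028492830079231146 0.06367858191744137
disciplane [0.4947 0.1002 0.182 ] rel tcp in tool: 0.00018193818699905467 0.042029394185594836
tipmid 0.07025011680751735 -0.0002964910406107295
base [0.6542 0.147  0.16  ] 0.1662147093120722 0.04868148147720985
base [0.6784 0.0506 0.16  ] 0.16626306988493103 -0.05070790636962401
```

Alignment is within about 0.5 mm. The holes are at y = ±49.7 against the tips, and the heights match. Starting the insertion slowly.

send_rows(targets=[0.4, 0.1, 0, 0, 1, 0.4, 0.1, 0, 0, 1, 0.4, 0.1, 0, 0, 1, 0.4, 0.1, 0, 0, 1, 0.3, 0.07, 0, 0, 1, 0.22, 0.05, 0, 0, 1, 0.22, 0.05, 0, 0, 1, 0, 0, 0, 0, 1])

```text
t: 7.82
tcp_pos: [0.5636, 0.0736, 0.1906]
tool_rot: [[-0.97, -0.242, 0.0], [-0.242, 0.97, 0.0], [-0.0, 0.0, -1.0]]
force: [0.1, -0.2, -3.9]
finger_gap: 0.0113
gripper_force: 59.0
```

send_rows(targets=[0.25, 0.06, 0, 0, 1, 0.25, 0.06, 0, 0, 1, 0.25, 0.06, 0, 0, 1, 0.25, 0.06, 0, 0, 1, 0.25, 0.06, 0, 0, 1, 0.25, 0.06, 0, 0, 1, 0, 0, 0, 0, 1])

```text
t: 8.7
tcp_pos: [0.6013, 0.0827, 0.1905]
tool_rot: [[-0.97, -0.242, 0.0], [-0.242, 0.97, 0.0], [-0.0, 0.0, -1.0]]
force: [-0.7, 0.4, -3.6]
finger_gap: 0.0107
gripper_force: 58.9
```

send_rows(targets=[0.25, 0.06, 0, 0, 1, 0.25, 0.06, 0, 0, 1, 0, 0, 0, 0, 1, 0, 0, -0.04, 0, 1, 0, 0, -0.04, 0, 1, 0, 0, 0, 0, 1])

```text
t: 9.45
tcp_pos: [0.6131, 0.0854, 0.189]
tool_rot: [[-0.97, -0.242, -0.0], [-0.242, 0.97, -0.0], [0.0, -0.0, -1.0]]
force: [-1.7, -0.7, -0.5]
finger_gap: 0.0112
gripper_force: 59.6
```

send_rows(targets=[0, 0, 0, 0, 0, 0, 0, 0, 0, 0, 0, 0, 0, 0, 0, 0, 0, 0, 0, 0, 0, 0, 0, 0, 0, 0, 0, 0, 0, 0, 0, 0, 0, 0, 0, 0, 0, 0, 0, 0])

```text
t: 10.45
tcp_pos: [0.6133, 0.0855, 0.1885]
tool_rot: [[-0.97, -0.242, -0.0], [-0.242, 0.97, -0.0], [0.0, 0.0, -1.0]]
force: [1.3, 0.2, 0.1]
finger_gap: 0.0854
gripper_force: 0.0
```

send_rows(targets=[0, 0, 0.4, 0, 0, 0, 0, 0.8, 0, 0, 0, 0, 0.8, 0, 0, 0, 0, 0.4, 0, 0, 0, 0, 0, 0, 0, 0, 0, 0, 0, 0])

```text
t: 11.2
tcp_pos: [0.6128, 0.0854, 0.2479]
tool_rot: [[-0.97, -0.242, -0.001], [-0.242, 0.97, -0.0], [0.001, 0.0, -1.0]]
force: [0.3, -0.1, -0.2]
finger_gap: 0.0855
gripper_force: 0.0
```

Run:
```python
from h import *
t=robot.capture('top');d=robot.capture('side');cv2.imwrite('pics/top2.png',t);cv2.imwrite('pics/side2.png',d)
a=cv2.resize(t[98:218,339:439],(400,480),interpolation=cv2.INTER_CUBIC)
b=cv2.resize(d[89:209,233:333],(400,480),interpolation=cv2.INTER_CUBIC)
cv2.imwrite('pics/c2.png',np.hstack([a,b]))
```

```text
(no output)
```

View pics/c2.png

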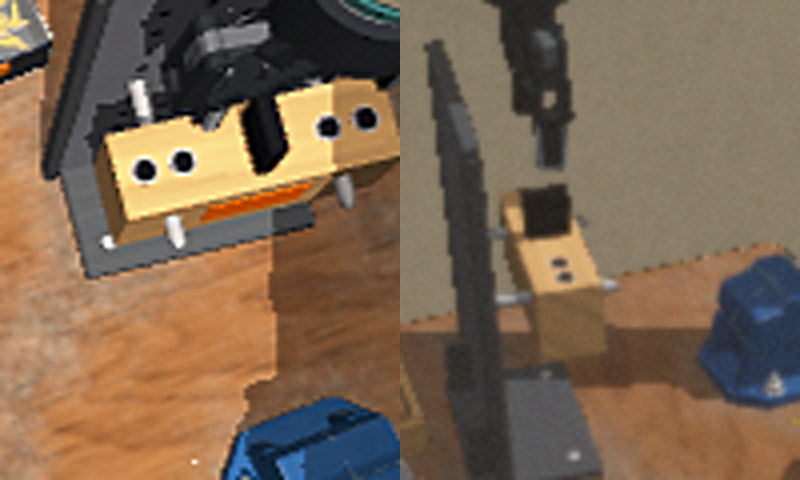

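The holder hangs on both pins. The pin tips show out of the front at (176,232) and (345,192), with a visible gap to the panel. Next: retreat, shut the fingers and lower them in front.

send_rows(targets=[-0.6, -0.15, 0, 0, 0, -0.8, -0.2, 0, 0, 0, -0.8, -0.2, 0, 0, 1, -0.7, -0.175, 0, 0, 1, 0, 0, 0, 0, 1, 0, 0, 0, 0, 1, 0, 0, 0, 0, 1, 0, 0, 0, 0, 1, 0, 0, 0, 0, 1, 0, 0, -0.6, 0, 1, 0, 0, -0.8, 0, 1, 0, 0, -0.8, 0, 1, 0, 0, -0.8, 0, 1, 0, 0, -0.5, 0, 1, 0, 0, 0, 0, 1, 0, 0, 0, 0, 1])

```text
t: 13.3
tcp_pos: [0.5412, 0.0674, 0.1614]
tool_rot: [[-0.97, -0.242, 0.001], [-0.242, 0.97, 0.0], [-0.001, -0.0, -1.0]]
force: [0.3, 0.3, -0.9]
finger_gap: 0.0001
gripper_force: 0.0
```

send_rows(targets=[0.3, 0.075, 0, 0, 1, 0.3, 0.075, 0, 0, 1, 0.3, 0.075, 0, 0, 1, 0.3, 0.075, 0, 0, 1, 0.15, 0.037, 0, 0, 1, 0, 0, 0, 0, 1])

```text
t: 14.05
tcp_pos: [0.5747, 0.0759, 0.1609]
tool_rot: [[-0.97, -0.242, -0.0], [-0.242, 0.97, 0.0], [0.0, 0.0, -1.0]]
force: [-0.2, -1.0, 0.3]
finger_gap: 0.0001
gripper_force: 0.0
```

send_rows(targets=[0.1, 0.025, 0, 0, 1, 0.1, 0.025, 0, 0, 1, 0.12, 0.03, 0, 0, 1, 0.12, 0.03, 0, 0, 1, 0.12, 0.03, 0, 0, 1, 0.12, 0.03, 0, 0, 1, 0.12, 0.03, 0, 0, 1, 0.12, 0.03, 0, 0, 1, 0.12, 0.03, 0, 0, 1, 0.12, 0.03, 0, 0, 1, 0, 0, 0, 0, 1])

```text
t: 15.42
tcp_pos: [0.6044, 0.083, 0.1612]
tool_rot: [[-0.97, -0.242, 0.001], [-0.242, 0.97, 0.0], [-0.001, -0.0, -1.0]]
force: [-0.7, 0.3, -0.1]
finger_gap: -0.0004
gripper_force: 0.5
```

send_rows(targets=[0.08, 0.02, 0, 0, 1, 0.08, 0.02, 0, 0, 1, 0, 0, 0, 0, 1])

```text
t: 15.8
tcp_pos: [0.6077, 0.0843, 0.161]
tool_rot: [[-0.97, -0.243, 0.0], [-0.243, 0.97, 0.0], [-0.0, 0.0, -1.0]]
force: [-2.6, 0.5, -1.5]
finger_gap: 0.0005
gripper_force: 1.0
```

send_rows(targets=[0.08, 0.02, 0, 0, 1, 0.08, 0.02, 0, 0, 1, 0, 0, 0, 0, 1])

```text
t: 16.18
tcp_pos: [0.6079, 0.0845, 0.1609]
tool_rot: [[-0.97, -0.242, -0.008], [-0.242, 0.97, -0.002], [0.008, 0.0, -1.0]]
force: [-11.9, 0.7, 6.9]
finger_gap: -0.0002
gripper_force: 5.5
```

Run:
```python
from h import *
t=robot.capture('top');d=robot.capture('side');cv2.imwrite('pics/top3.png',t);cv2.imwrite('pics/side3.png',d)
a=cv2.resize(t[98:198,339:439],(400,400),interpolation=cv2.INTER_CUBIC)
b=cv2.resize(d[99:199,233:333],(400,400),interpolation=cv2.INTER_CUBIC)
cv2.imwrite('pics/c3.png',np.hstack([a,b]))
```

```text
(no output)
```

View pics/c3.png

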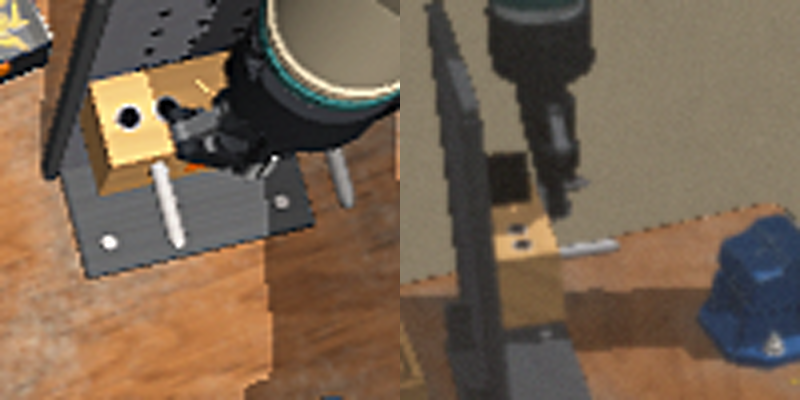

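The block appears seated: outer disc at (128,118), inner at (167,107), left pin tip at (178,244), and no visible gap. Checking this numerically.

Run:
```python
from h import *
T=lambda x,y:((x+.5)/4+339-.5,(y+.5)/4+98-.5)
S=lambda x,y:((x-400+.5)/4+233-.5,(y+.5)/4+99-.5)
a=np.radians(14); X=np.array([np.cos(a),np.sin(a)]);Y=np.array([-X[1],X[0]])
tip=onz('top',T(179,243),.16)
for n,p in(('o',onz('top',T(128,118),.18)),('i',onz('top',T(167,107),.18)),('o3',tri(T(128,118),S(521,244))[0]),('tip3',tri(T(178.5,243),S(617,245))[0])):
    q=p[:2]-tip[:2];print(n,p,'from tip: x',q@X,'y',q@Y)
```

```text
o [0.628  0.1559 0.18  ] from tip: x 0.07213779535394776 y 0.014016080601919664
i [0.6346 0.1339 0.18  ] from tip: x 0.07320022018386166 y -0.008896021616982351
o3 [0.6289 0.1557 0.1791] from tip: x 0.07295486070714005 y 0.013591641409808283
tip3 [0.561  0.125  0.1586] from tip: x -0.00031586162620046845 y 0.00024351773291931018
```

send_rows(targets=[0.08, 0.02, 0, 0, 1, 0.08, 0.02, 0, 0, 1, 0, 0, 0, 0, 1])

```text
t: 16.65
tcp_pos: [0.6079, 0.0844, 0.1609]
tool_rot: [[-0.97, -0.242, -0.016], [-0.242, 0.97, -0.004], [0.016, 0.0, -1.0]]
force: [-21.5, -2.7, 14.2]
finger_gap: 0.0
gripper_force: 10.3
```

The TCP stays fixed while the force doubles, and the tip lags the body, so the block is solidly against the panel. Backing off.

send_rows(targets=[-0.16, -0.04, 0, 0, 1, -0.16, -0.04, 0, 0, 1, -0.3, -0.075, 0, 0, 1, -0.6, -0.15, 0, 0, 1, -0.8, -0.2, 0, 0, 1, -0.8, -0.2, 0, 0, 1, -0.8, -0.2, 0, 0, 1, -0.8, -0.2, 0, 0, 1, -0.4, -0.1, 0, 0, 1, 0, 0.5, 0.5, 0, 1, 0, 1, 0.8, 0, 1, 0, 1, 0.8, 0, 1, 0, 1, 0.8, 0, 1, 0, 1, 0.3, 0, 1, 0, 1, 0, 0, 1, 0, 1, 0, 0, 1, 0, 0, 0, 0, 1, 0, 0, 0, 0, 1])

```text
t: 18.9
tcp_pos: [0.4955, 0.2183, 0.2415]
tool_rot: [[-0.97, -0.242, 0.001], [-0.242, 0.97, -0.0], [-0.001, -0.0, -1.0]]
force: [-0.2, -0.8, -0.1]
finger_gap: -0.0
gripper_force: 0.0
```

Run:
```python
from h import *
s=robot.get_state();print(s['t'],s['tcp_pos'],s['force'])
t=robot.capture('top');d=robot.capture('side')
a=cv2.resize(t[98:198,339:439],(400,400),interpolation=cv2.INTER_CUBIC)
b=cv2.resize(d[99:199,233:333],(400,400),interpolation=cv2.INTER_CUBIC)
cv2.imwrite('pics/c4.png',np.hstack([a,b]))
```

```text
18.9 [0.4955 0.2183 0.2415] [-0.1872 -0.8283 -0.085 ]
```

View pics/c4.png

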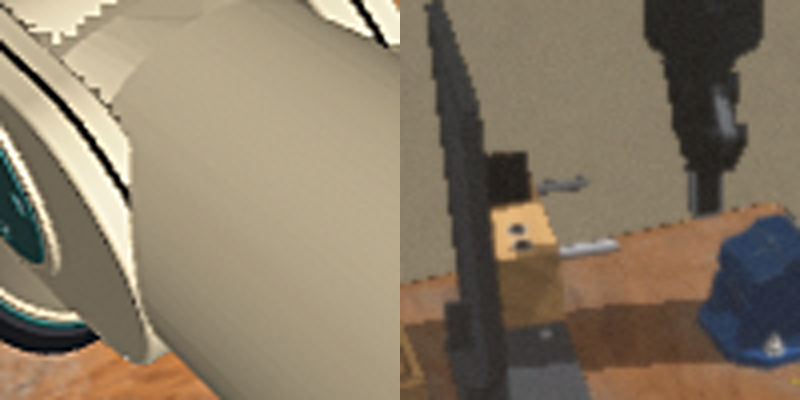

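The holder hangs flush in the side view. Each pin shows about 50% of its length out of the front: left 558→617, right 540→586. The robot is clear.

```bash
python3 -c "
from workcell import robot
print(robot.sign_off())"
```

```text
the job is handed in; nothing more can be done
None
```

I hung the wooden holder on both pins about 3 cm short of the panel, let go, pushed it from the front with shut fingers until it stopped solidly against the panel, backed the arm clear, and handed the job in at about 19 s; the verdict wasn't shown.

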